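# Back off the hold-down and slide the mended rail to the stop

### The arm

A 7-joint arm with a two-finger parallel gripper is mounted at the origin on the work surface. World frame = base frame: x ahead of the robot, y to its left, z up, the work surface at z = 0. Lengths are in m, angles in rad, forces in N, time in s.
With the tool pointing down it reaches from about 0.425 to 0.975 m from the base axis. Payload 16.7 kg.
Tool frame: the origin (TCP) lies between the finger pads; the fingertips stand 8 mm ahead of it and the grasp point (between the pads) lies 11 mm behind it (arm.tip_extent is the distance from the TCP to the fingertips, in m); z points along the fingers, y is the direction in which the jaws open and shut (so a half turn about z gives the same grasp; the last joint's range is limited). The gripper opens to 85 mm and grips with 20 to 120 N. Pads are 22 mm wide; open, the fingers measure 114 mm over their backs; the gripper's body (76 mm by 85 mm) begins 54 mm behind the grasp point. The pads swing forward as they close: fully open they stand 13 mm farther back than shut.
Start: joints at [1.163, 0.426, 0.074, 1.606, -0.034, 1.111, -0.067], TCP at [0.173, -0.652, 0.239] pointing down, gripper open.
Joint ranges: [-2.85, 2.85], [-0.5, 2.14], [-1.23, 1.37], [0.21, 2.46], [-1.02, 4.16], [0.16, 2.05], [-2.73, 2.73]. Speed limits (rad/s): [1.89, 1.89, 2.39, 2.39, 3.01, 3.01, 3.01].

### API

Orientations are given as [roll, pitch, yaw] about the fixed x, y, z axes, in that order (R = Rz(yaw) Ry(pitch) Rx(roll)).
In Python, from cell import arm gives the robot as it stands. The module is installed in compiled form; this text tells all that it offers.
- The arm moves only by the shell command python3 -m handwheel 'ROWS' [FORCE]. ROWS is JSON, a list of rows, each a list of 7 numbers: the shift along the tool's x, y, z normalised to -1 to 1, where 1 is 200 mm, then the turn, a rotation vector about the tool's x, y, z normalised to -1 to 1, where 1 is 120 degrees, then the opening in per cent of the stroke, from 0 (shut) to 100 (fully open). A call has 1 to 5 rows; each row shifts and turns the commanded pose from where the row before left it, along the tool's axes as they then stand; what a row does not reach is not made up. A row lasts 1/8 s, in which the tool goes at most 62.5 mm and 10.7 degrees, less where a joint would pass 70% of its speed; a pose out of reach is approached as far as the arm can. A call with a number of a shift or a turn outside -1 to 1 is refused whole. A call with a gripper value outside its range is refused whole. The fingers move at their own pace and stop on an object; FORCE is the grip in N (left out, the last holds). Time passes only in rows, so rows that do not move let the fingers close. It gives the time, the measured TCP pose, the force and the opening at its end, in the units of the state.
- arm.observe(): the state, without advancing time (a new reading comes with each control period).
- arm.get_image(name): name is "scene" or "top" or "wrist"; returns a dict with "image" (400x640x3 uint8, red, green, blue), "fovy" (degrees; the focal length in pixels is half the picture's height over the tangent of half this angle, whatever the lens; pixels are square), "cx", "cy" (the principal point, pixels), "T" (4x4, takes a point from camera to world coordinates). Camera axes: x right, y up, looking along -z (the intrinsics and any distortion apply to the point x, -y, -z); pixel columns grow to the right and rows downward; lengths in m; the calibration is good to about 2 mm. The wrist camera is an equidistant fisheye: a pixel r from the principal point sees the ray r / f radians off the axis. A picture is of the moment at which its call begins. There is no depth.
- arm.hand_in(): hands the job in, once; it reports no verdict.
Trained networks look in the newest picture that a camera, given by its name, has taken for a name from the list of things; names that differ only in an ending like _2 or _b are one class to them, and where a whole thing is asked for, a point or a joint stands for the part that bears it (a point fixed in the world has none). Each returns a list of dicts, best first, with "conf" (0 to 1); they miss things now and then, are a little off and sometimes report something else, mostly with a low value. They report only what shows in the picture. A call takes as long as a camera call.
- arm.outline_of(camera, target): "pixels" (400x640 bool, what is visible of it) and "rect" ([centre column, centre row, width, height] in pixels, round what is visible of it).
The state is a dict: "time": time; "qpos": joint angles; "joint_vel": joint speeds; "effort": joint torques, N m; "tcp_pos": TCP position; "eef_rot": TCP orientation; "ft_force": force on the tool from outside, world axes, zero at the start; "ft_torque": the same for the moment, N m; "width": finger opening in m.
Only numpy, scipy, OpenCV 4.12 (cv2) and the standard library are available. Lean on these libraries where they do the work, as an engineer would, in place of code of your own. Each camera call takes 0.05 s, during which the arm holds its last target.

### The job

The mended frame rail is clamped on the sawing board. Roll a fingertip round the knurled rim of the hold-down nut to back it off three full turns from tight, anticlockwise seen from above (within a quarter turn), so that the mending plate can pass under the bar; only then push the rail by its tail end along the fence until its head butts against the length stop. Touch and push only: do not pinch the nut, pinch or lift the rail, or disturb the other things on the board and the bench.

Things in the scene. Friction and masses are not known exactly. Their poses are not given: they have to be found in the camera images.
- jig: sawing board, fixed to the bench: plywood base 200 (x) x 400 (y) x 12 mm; origin at the centre of its underside, on the bench. The wooden fence runs along y, 38 mm above the bench at its top, its working face at x = +56 mm; the rail lies on the fence's -x side. Upright M10 stud of the hold-down at x = -20 mm, y = 0, top 78 mm above the bench. All but nut and stud stays below 53 mm.
- stop_face (a point): centre of the working face of the length stop, a wooden block 44 wide (x) x 30 (y) x 24 mm high on the board at the left end of the fence; the face looks towards -y of the board, and the point is 24 mm above the bench
- bar_toe (a point): middle of the underside of the hold-down bar's toe pad (22 x 28 mm), which presses on the rail's top, 34 mm above the bench when tight. The dark steel bar is 130 long in the board's x (from 66 mm behind the stud, on its -x side, to the toe) and 28 wide in y; its top is 14 mm above this point. It rises 1.5 mm a turn with the nut.
- nut (a joint): turn of the knurled nut (rad): 0 = tight, as it starts, growing as it loosens (anticlockwise from above); 3 full turns = 18.85, and it turns on past that to 6 turns. It stays where it is left and needs about 0.035 N m, that is 1.4 N along the rim. Nut and bar rise 1.5 mm a turn.
- nut_center (a point): centre of the aluminium nut, on its upright axis, half-way up its rim (62 mm above the bench when tight). Rim 51 mm across 20 upright ridges 2 mm deep, 18 mm tall (9 mm above and below this point); the stud comes out on top. Its x axis turns with the nut and points to the black index mark on its top. A finger sliding round the rim need not turn it by its own angle: watch the nut.
- rail_tail (a point): centre of the end face to push (-y end) of the loose wooden rail, 40 wide (x) x 220 long (y) x 22 mm high, 0.2 to 0.3 kg, flat on the base by the fence; 23 mm above the bench. Its y axis points to the rail's head. A steel mending plate 60 x 18 x 3 mm stands on the rail's top, 45 to 105 mm ahead of this end; it starts 10 mm or more short of the toe pad and must pass under it.
- rail_head (a point): centre of the rail's other end face (the +y end), which is to butt against the length stop; 220 mm ahead of the tail. It starts 33 to 60 mm short of the stop.
- offcut: bystander: wood offcut 45 x 70 x 22 mm lying on the near right corner of the board; origin at the centre of its underside
- pencil: bystander: flat carpenter's pencil 164 x 14 x 8 mm lying on the near left part of the board; origin under its middle
- screwdriver: bystander: screwdriver, 200 mm long, 26 mm thick handle, lying on the bench to the left; origin under its middle
- glue: bystander: standing glue bottle, 56 mm in diameter, 150 mm tall, on the bench; origin at the centre of its underside
- tin: bystander: standing paint tin, 104 mm in diameter, 112 mm tall, on the bench; origin at the centre of its underside
- tape: bystander: roll of tape lying flat, 96 mm in diameter, 25 mm tall, on the bench; origin at the centre of its underside

How it is judged:
On the way, in this order (a step that is already met when the one before it is completed fails the run):
1. the nut is backed off three full turns (at least 2.75) (value of joint nut above 17.28 rad), for 0.1 s.
2. the rail's head is against the length stop (y of rail_head in the frame of jig above 0.1265 m), for 0.1 s.
At the end, for the whole second after the job is handed in: The nut stands 2.75 to 3.25 turns from tight (17.28 to 20.42 rad) and still; the rail lies flat on the board (both ends within 3 mm of their height), its head within 3.5 mm of the length stop and both ends within 6 mm of the fence (value of joint nut between 17.28 and 20.42 rad and not (velocity of joint nut above 0.2 rad/s) and y of rail_head in the frame of jig between 0.1265 and 0.134 m and x of each of rail_head, rail_tail in the frame of jig above 0.03 m and z of each of rail_head, rail_tail in the frame of jig below 0.026 m); the robot touches nothing.
It fails at once if the rail is shoved (over 8 mm) while the nut is less than 2.5 turns loose (distance of rail_tail from where it was at the start of the episode above 0.008 m and value of joint nut below 15.7 rad).
It fails at once if an end of the rail is lifted more than 10 mm (z of any of rail_head, rail_tail in the frame of jig above 0.033 m).
It fails at once if the nut is pinched: the fingers straddle its rim and press on it (horizontal distance between the grasp point and nut_center below 0.01 m and z of the grasp point in the frame of nut_center below 0.024 m and contact force between the fingers and nut above 1 N).
It fails at once if the rail is pinched: the fingers straddle it and press on it (y of the grasp point in the frame of rail_tail between 0.008 and 0.215 m and x of the grasp point in the frame of rail_tail between -0.014 and 0.014 m and z of the grasp point in the frame of rail_tail below 0.026 m and contact force between the fingers and rail above 1 N).
It fails at once if one of the other things is moved more than 30 mm (distance of any of offcut, pencil, screwdriver, glue, tin, tape from where it was at the start of the episode above 0.03 m).
It also fails if it takes over 70 s, if anything falls off the work surface, if the arm or the gripper's body presses on something with over 40 N, if the wrist force passes 120 N, or if a joint passes its speed limit or range.

## Working session

There is one attempt and no reset: what is moved stays moved. The work goes in short steps, Python scripts to look and compute and a shell command to move; the robot and the scene stay as the last step left them, time stands still between calls to the robot, and variables do not carry over. Pictures are saved under pics/ and viewed, and the job is handed in when it is done.

```bash
mkdir -p pics; ls
cat > h.py <<'E'
from cell import arm
import numpy as np, cv2
from scipy.spatial.transform import Rotation as R
def snap(n,f):
    d=arm.get_image(n); cv2.imwrite('pics/'+f,d['image'][:,:,::-1]); return d
def ray(d,u,v,fish):
    f=200/np.tan(np.radians(d['fovy']/2)); x=(u-d['cx']);y=(v-d['cy'])
    if fish:
        r=np.hypot(x,y);t=r/f; c=np.array([np.sin(t)*x/max(r,1e-9),-np.sin(t)*y/max(r,1e-9),-np.cos(t)])
    else: c=np.array([x/f,-y/f,-1])
    T=np.array(d['T']); return T[:3,3],T[:3,:3]@(c/np.linalg.norm(c))
def atz(d,u,v,z,fish=False):
    o,r=ray(d,u,v,fish); return o+r*(z-o[2])/r[2]
def proj(d,p,fish=False):
    T=np.array(d['T']);c=T[:3,:3].T@(np.array(p)-T[:3,3]);f=200/np.tan(np.radians(d['fovy']/2))
    if fish:
        t=np.arctan2(np.hypot(c[0],c[1]),-c[2]);h=np.hypot(c[0],c[1])
        return d['cx']+f*t*c[0]/h,d['cy']-f*t*c[1]/h
    return d['cx']+f*c[0]/-c[2],d['cy']-f*c[1]/-c[2]
E
python3 - <<'E'
from h import *
np.set_printoptions(precision=4,suppress=True)
s=arm.observe(); print(s)
for n in ['scene','top','wrist']:
    d=snap(n,n+'0.png'); print(n,d['fovy'],d['cx'],d['cy'],d['T'])
E
```

```text
pics
{'time': 0.0, 'qpos': array([ 1.1625,  0.4268,  0.0739,  1.6066, -0.0341,  1.1108, -0.0671]), 'joint_vel': array([ 0.0014,  0.0012, -0.0003, -0.0005,  0.0007, -0.0027, -0.0001]), 'effort': array([ -0.0006, -94.9852,   3.7607, -46.352 ,   0.0193,   0.0101,
        -0.0001]), 'tcp_pos': array([ 0.1726, -0.6521,  0.2386]), 'eef_rot': array([-3.1403,  0.0001,  0.2588]), 'ft_force': array([-0.2172, -0.4947,  0.4813]), 'ft_torque': array([-0.0215, -0.0031, -0.0001]), 'width': 0.08524347237302332}
scene 44.597353133299485 319.59609612249164 197.72610935621742 [[-0.5479 -0.7106  0.4413  1.106 ]
 [ 0.8365 -0.4613  0.2957  0.3898]
 [-0.0065  0.5312  0.8472  1.2385]
 [ 0.      0.      0.      1.    ]]
top 49.11378865164339 318.3082634966619 202.61371154347466 [[-0.0184  0.9872 -0.1582  0.3459]
 [-0.9998 -0.0186  0.0004  0.0049]
 [-0.0025  0.1582  0.9874  1.1698]
 [ 0.      0.      0.      1.    ]]
wrist 65.70646984690485 324.22673521388685 199.43281763015278 [[ 0.2561  0.926   0.2773  0.2435]
 [-0.9666  0.2458  0.072  -0.6332]
 [-0.0015 -0.2865  0.9581  0.374 ]
 [ 0.      0.      0.      1.    ]]
```

View pics/top0.png

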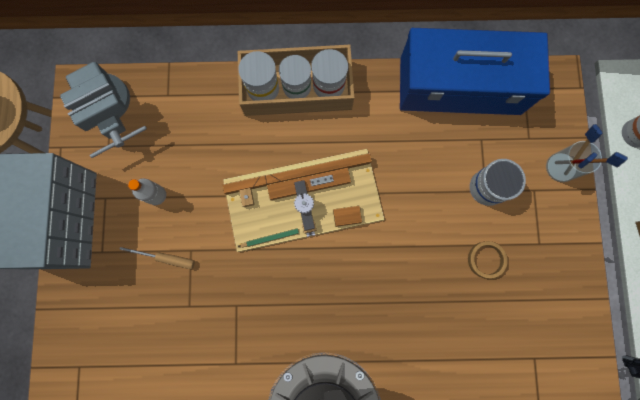

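View pics/scene0.png

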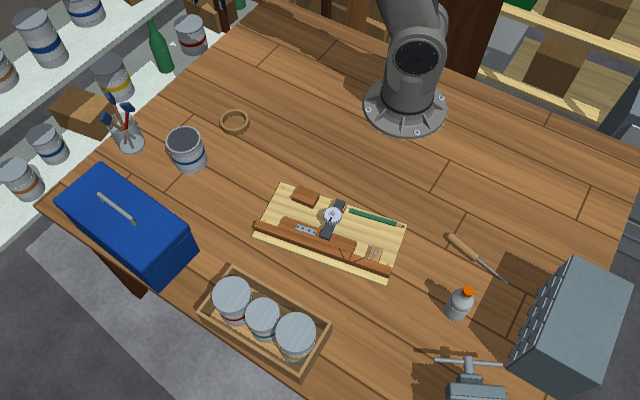

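Run:
```python
from h import *
np.set_printoptions(precision=4,suppress=True)
for n in ['top','scene']:
  d=arm.get_image(n)
  for t in ['jig','nut','rail_tail','offcut','pencil','screwdriver','glue','tin','tape','bar_toe']:
    for o in arm.outline_of(n,t)[:2]: print(n,t,round(o['conf'],2),np.round(o['rect'],1), o['pixels'].sum(), np.round(atz(d,o['rect'][0],o['rect'][1],0.05 if t!='nut' else .071),3))
```

```text
top jig 0.97 [303.4 200.2 157.1 104.1] 8898 [0.532 0.043 0.05 ]
top nut 0.68 [303.2 203.2  20.8  20.8] 315 [0.521 0.043 0.071]
top rail_tail 0.64 [311.1 184.2  82.1  27.4] 1120 [0.574 0.022 0.05 ]
top offcut 0.67 [347.1 214.6  24.9  18.7] 459 [ 0.493 -0.069  0.05 ]
top pencil 0.79 [269.8 238.2  59.7  19.5] 306 [0.436 0.13  0.05 ]
top pencil 0.52 [304.9 198.2 158.6 101.6] 9044 [0.538 0.039 0.05 ]
top screwdriver 0.63 [156.2 257.5  69.6  16.8] 435 [0.392 0.419 0.05 ]
top screwdriver 0.15 [303.9 203.2  17.1  16.7] 272 [0.525 0.042 0.05 ]
top glue 0.57 [147.8 191.7  38.5  29.4] 709 [0.563 0.448 0.05 ]
top tin 0.69 [498.  184.7  57.7  50.2] 1957 [ 0.564 -0.465  0.05 ]
top tin 0.68 [307.8 183.5  78.9  29.4] 1082 [0.576 0.031 0.05 ]
top bar_toe 0.87 [304.7 204.1  19.   47.5] 631 [0.522 0.04  0.05 ]
top bar_toe 0.57 [304.2 200.9 156.6 102. ] 8746 [0.531 0.041 0.05 ]
scene jig 0.75 [331.4 236.8 157.1 105.9] 7253 [0.575 0.071 0.05 ]
scene nut 0.47 [333.4 214.9  16.5  16.5] 230 [0.524 0.045 0.071]
scene rail_tail 0.87 [318.6 234.   80.1  31.8] 830 [0.587 0.037 0.05 ]
scene offcut 0.77 [306.3 196.2  31.8  26.6] 418 [ 0.503 -0.06   0.05 ]
scene pencil 0.6 [377.4 217.9  53.4  18.8] 279 [0.454 0.147 0.05 ]
scene screwdriver 0.98 [475.9 258.3  61.3  49.6] 363 [0.419 0.428 0.05 ]
scene glue 0.67 [462.4 305.3  32.4  31.8] 730 [0.559 0.452 0.05 ]
scene glue 0.6 [329.8 220.8  22.6  38.7] 459 [0.535 0.041 0.05 ]
scene tin 0.88 [184.6 149.7  37.7  48.3] 1467 [ 0.567 -0.468  0.05 ]
scene tin 0.39 [376.1 217.2  49.4  17.5] 224 [0.454 0.143 0.05 ]
scene tape 0.69 [461.1 303.3  27.6  36. ] 771 [0.556 0.448 0.05 ]
scene tape 0.57 [234.1 121.5  28.6  24.7] 319 [ 0.395 -0.412  0.05 ]
scene bar_toe 0.86 [331.8 220.3  26.2  42. ] 489 [0.531 0.044 0.05 ]
```

The top view shows the jig around (303,200) px, with its +y end to the left and yawed about 10°. The nut is near (0.52, 0.04). The scene view agrees. I'll move closer to see it with the wrist camera.

```bash
cat >> h.py <<'E'
def rel(dp=None,dyaw=0,to=None):
    s=arm.observe(); Rm=R.from_euler('xyz',s['eef_rot'])
    if to is not None: dp=np.array(to)-s['tcp_pos']
    return np.round(Rm.inv().apply(dp)/0.2,4)
E
python3 - <<'E'
from h import *
d=arm.get_image('top')
o=arm.outline_of('top','jig')[0]['pixels'].astype(np.uint8)
c=max(cv2.findContours(o,0,2)[0],key=cv2.contourArea); r=cv2.minAreaRect(c); 
for p in cv2.boxPoints(r): print(p, atz(d,*p,.02))
print(rel(to=[.50,.04,.24]))
# top zoom
im=d['image'][130:270,200:400]; cv2.imwrite('pics/topz.png',cv2.resize(im,None,fx=4,fy=4,interpolation=cv2.INTER_CUBIC)[:,:,::-1])
E
```

```text
[220.79051 179.16919] [0.59885705 0.26502403 0.02      ]
[368.58124 146.77673] [ 0.68112971 -0.13488377  0.02      ]
[384.69006 220.27344] [ 0.4796402 -0.1700829  0.02     ]
[236.89935 252.6659 ] [0.40172592 0.21959702 0.02      ]
[ 2.4678 -2.9286 -0.0032]
```

View pics/topz.png

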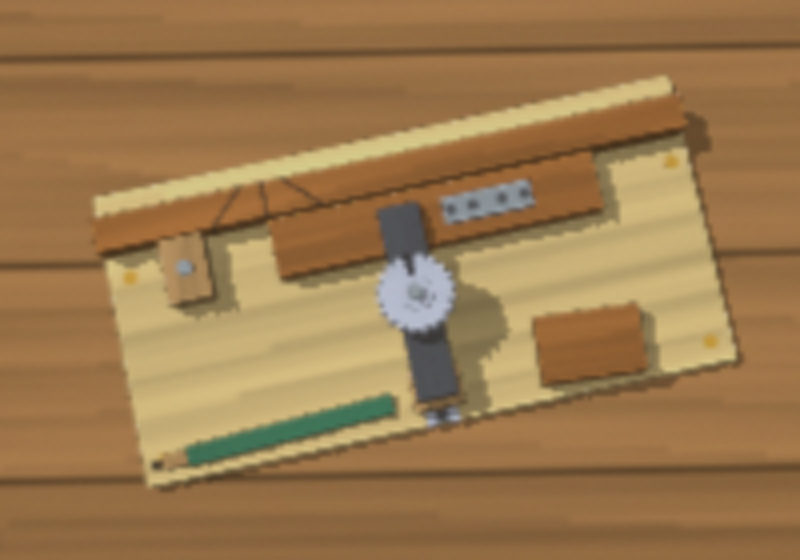

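View pics/wrist0.png

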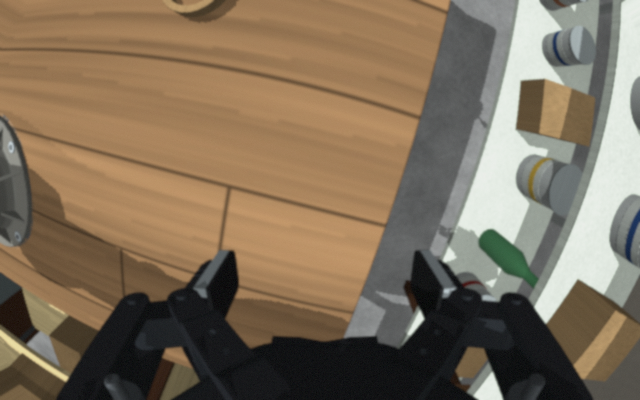

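```bash
python3 -m handwheel '[[0.19,-0.225,0,0,0,0,0],[0.19,-0.225,0,0,0,0,0],[0.19,-0.225,0,0,0,0,0],[0.19,-0.225,0,0,0,0,0],[0.19,-0.225,0,0,0,0,0]]' 20
python3 -m handwheel '[[0.19,-0.225,0,0,0,0,0],[0.19,-0.225,0,0,0,0,0],[0.19,-0.225,0,0,0,0,0],[0.19,-0.225,0,0,0,0,0],[0.19,-0.225,0,0,0,0,0]]'
python3 -c "
from h import *
print(rel(to=[.40,.10,.24]),arm.observe())"
```

```text
time: 1.98
tcp_pos: [0.2995, -0.3847, 0.2396]
eef_rot: [3.141, -0.0, 0.259]
ft_force: [1.6, -0.8, -0.2]
width: -0.0001
time: 2.6
tcp_pos: [0.4255, -0.1185, 0.2398]
eef_rot: [3.141, -0.001, 0.259]
ft_force: [1.5, -0.1, -0.1]
width: 0.0002
[ 0.1558 -1.0889 -0.0017] {'time': 2.6, 'qpos': array([ 0.47628157,  0.05782301, -0.36073935,  2.08481452,  0.02459961,
        1.00170455, -1.20943743]), 'joint_vel': array([-0.58982243,  0.12503874, -0.49389268, -0.12461829,  0.07318214,
        0.01216374, -1.11540093]), 'effort': array([  7.25754485, -53.63871932,   1.87022969, -40.49443603,
        -0.43734298,   0.35675749,   3.74351263]), 'tcp_pos': array([ 0.42554509, -0.11851643,  0.23977745]), 'eef_rot': array([ 3.14088953e+00, -9.07581896e-04,  2.58500115e-01]), 'ft_force': array([ 1.50348385, -0.09335723, -0.07249583]), 'ft_torque': array([-0.00928192, -0.08410333, -0.00894813]), 'width': 0.00018325880637964277}
```

```bash
python3 -m handwheel '[[0.12,-0.24,0,0,0,0.012,0],[0.12,-0.24,0,0,0,0.012,0],[0.12,-0.24,0,0,0,0,0],[0,0,0,0,0,0,0]]'
python3 - <<'E'
from h import *
np.set_printoptions(precision=4,suppress=True)
print(arm.observe()['tcp_pos'],arm.tip_extent)
d=snap('wrist','w1.png')
for t in ['jig','nut','rail_tail','bar_toe','offcut','pencil']:
    for o in arm.outline_of('wrist',t)[:2]: print(t,round(o['conf'],2),np.round(o['rect'],1), o['pixels'].sum(), np.round(atz(d,o['rect'][0],o['rect'][1],0.05 if t!='nut' else .071,True),3))
E
```

```text
time: 3.1
tcp_pos: [0.4622, 0.0403, 0.2396]
eef_rot: [-3.141, -0.001, 0.214]
ft_force: [-0.3, 0.1, 0.8]
width: 0.0004
[0.4622 0.0403 0.2396] 0.008
jig 0.93 [333.8 106.9 337.3 176. ] 40808 [0.539 0.048 0.05 ]
jig 0.43 [355.9  76.2 192.9  43.5] 6121 [0.576 0.032 0.05 ]
nut 0.57 [335.1 124.3  56.1  55.1] 1950 [0.522 0.043 0.071]
rail_tail 0.65 [356.   76.1 191.3  44.4] 6230 [0.576 0.032 0.05 ]
bar_toe 0.82 [337.9 123.8  50.8 126.3] 3886 [0.522 0.04  0.05 ]
bar_toe 0.25 [356.6  74.8 192.5  45.1] 6230 [0.577 0.032 0.05 ]
offcut 0.84 [420.5 171.   68.   41.8] 2390 [ 0.494 -0.061  0.05 ]
pencil 0.84 [243.2 172.7 127.4  11.8] 1405 [0.45  0.129 0.05 ]
```

View pics/w1.png

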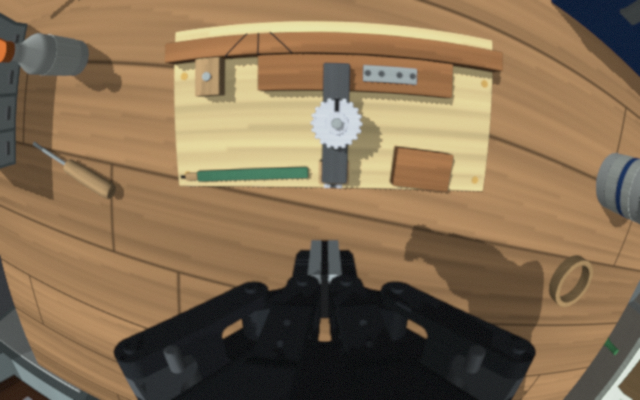

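Run:
```python
from h import *
np.set_printoptions(precision=4,suppress=True)
d=arm.get_image('wrist')
im=d['image'][20:200,160:500]; cv2.imwrite('pics/w1z.png',cv2.resize(im[:, :],None,fx=2.3,fy=2.3,interpolation=cv2.INTER_CUBIC)[:,:,::-1])
for n,u,v,z in [('fl',180,185,.012),('fr',484,190,.012),('rail nearleft top',260,90,.034),('rail near right top',452,96,.034),('rail far right top',453,65,.034),('stopR',223,95,.036),('index',336,103,.071)]:
    print(n,atz(d,u,v,z,True))
dt=arm.get_image('top')
P=lambda x,y:(200+x/4,130+y/4)
for n,x,y,z in [('fl',150,487,.012),('fr',738,360,.012),('rail nearleft top',283,279,.034),('rail near right top',604,210,.034),('rail far right top',594,152,.034),('rail far left',270,222,.034),('stop near right',211,298,.036)]:
    print(n,atz(dt,*P(x,y),z))
```

```text
fl [0.4078 0.2163 0.012 ]
fr [ 0.4837 -0.1767  0.012 ]
rail nearleft top [0.5415 0.1246 0.034 ]
rail near right top [ 0.5845 -0.0875  0.034 ]
rail far right top [ 0.6205 -0.0808  0.034 ]
stopR [0.5297 0.1653 0.036 ]
index [0.5419 0.0412 0.071 ]
fl [0.4045 0.2195 0.012 ]
fr [ 0.4813 -0.1708  0.012 ]
rail nearleft top [0.5379 0.1294 0.034 ]
rail near right top [ 0.5802 -0.0831  0.034 ]
rail far right top [ 0.6197 -0.0776  0.034 ]
rail far left [0.5763 0.138  0.034 ]
stop near right [0.5259 0.1764 0.036 ]
```

View pics/w1z.png

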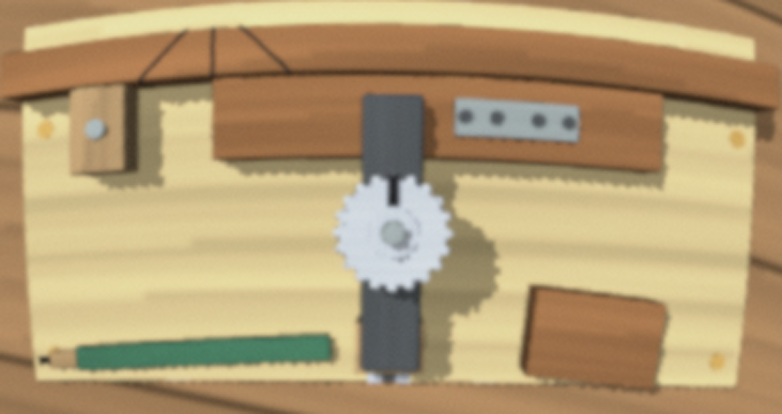

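The wrist view shows the nut at (335,124) px with its index mark pointing at the toe. The rail tail is at about (452,80) and the stop at (209,77). The nut centre comes to about (0.522, 0.043) and the jig yaw to about 0.195. The rail tail is at jig y of about −0.140. I'll descend on the near side of the nut.

```bash
python3 -m handwheel '[[0,0,0.217,0,0,0.009,0],[0,0,0.217,0,0,0,0],[0,0,0.217,0,0,0,0],[0,0,0.217,0,0,0,0],[0,0,0,0,0,0,0]]'
cat >> h.py <<'E'
N=np.array([.522,.043]); Y=.195
def loc():
    s=arm.observe(); d=s['tcp_pos'][:2]-N; c,k=np.cos(Y),np.sin(Y)
    f=s['ft_force']
    return 't %.2f'%s['time'],'ab mm',np.round([1e3*(c*d[0]+k*d[1]),1e3*(-k*d[0]+c*d[1])],1),'z',round(s['tcp_pos'][2]*1e3,1),'F jig',np.round([c*f[0]+k*f[1],-k*f[0]+c*f[1],f[2]],1)
E
python3 - <<'E'
from h import *
print(loc()); d=snap('wrist','w2.png')
print(proj(d,[*N,.071],True))
E
```

```text
time: 4.18
tcp_pos: [0.4598, 0.0362, 0.0637]
eef_rot: [-3.141, 0.005, 0.19]
ft_force: [0.8, 0.4, 0.7]
width: 0.0001
('t 4.17', 'ab mm', array([-62.4,   5.4]), 'z', np.float64(63.7), 'F jig', array([0.9, 0.3, 0.7]))
(np.float64(337.44841779109674), np.float64(136.1143759169642))
```

View pics/w2.png

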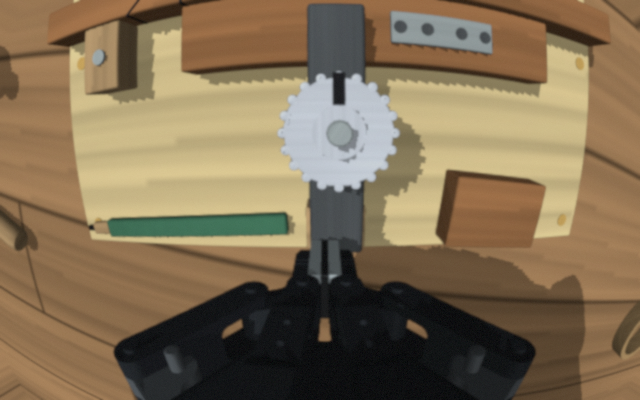

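Run:
```python
from h import *
d=arm.get_image('wrist')
for o in arm.outline_of('wrist','nut')[:2]:
    m=o['pixels']; v,u=np.nonzero(m); print(o['conf'],o['rect'],u.mean(),v.mean(),len(u))
    for z in (.062,.071): print(atz(d,u.mean(),v.mean(),z,True))
    c=max(cv2.findContours(m.astype(np.uint8),0,2)[0],key=cv2.contourArea);print(cv2.minEnclosingCircle(c))
print(loc(),arm.observe()['tcp_pos'])
```

```text
0.73 [339.6, 136.2, 119.4, 120.8] 338.0244708311822 133.59514713474445 9685
[0.52354935 0.0425951  0.062     ]
[0.52418479 0.04311576 0.071     ]
((337.8141784667969, 133.9964141845703), 60.26081848144531)
('t 4.33', 'ab mm', array([-59.6,   5.2]), 'z', np.float64(67.2), 'F jig', array([-0.4, -0.8,  0.7])) [0.46254025 0.03655944 0.06724718]
```

```bash
sed -i 's/N=np.array.*; Y/N=np.array([.523,.043]); Y/' h.py
python3 -m handwheel '[[0.05,-0.02,0,0,0,0,0],[0.05,-0.02,0,0,0,0,0],[0,0,0,0,0,0,0]]'; python3 -c "from h import *
print(loc())"
python3 -m handwheel '[[0.01,0,0,0,0,0,0],[0.01,0,0,0,0,0,0],[0.0,0,0,0,0,0,0]]'; python3 -c "from h import *
print(loc())"
```

```text
time: 4.7
tcp_pos: [0.4809, 0.0489, 0.0663]
eef_rot: [-3.141, -0.001, 0.19]
ft_force: [0.2, -1.0, 0.3]
width: -0.0001
('t 4.70', 'ab mm', array([-40.1,  13.9]), 'z', np.float64(66.3), 'F jig', array([-0. , -1. ,  0.3]))
time: 5.08
tcp_pos: [0.4837, 0.0488, 0.0657]
eef_rot: [-3.142, 0.0, 0.189]
ft_force: [-0.1, 0.1, -0.2]
width: 0.0
('t 5.08', 'ab mm', array([-37.4,  13.3]), 'z', np.float64(65.7), 'F jig', array([-0.1,  0.1, -0.2]))
```

```bash
python3 -m handwheel '[[0.01,0,0,0,0,0,0],[0.01,0,0,0,0,0,0],[0.0,0.0,0,0,0,0,0]]'; python3 -c "from h import *
print(loc())"
python3 -m handwheel '[[0.0,0.03,0,0,0,0,0],[0.0,0.03,0,0,0,0,0],[0,0,0,0,0,0,0]]'; python3 -c "from h import *
print(loc());snap('wrist','w3.png')"
```

```text
time: 5.45
tcp_pos: [0.4865, 0.0494, 0.0654]
eef_rot: [3.141, 0.002, 0.19]
ft_force: [-6.0, -1.7, 4.5]
width: 0.0003
('t 5.45', 'ab mm', array([-34.5,  13.3]), 'z', np.float64(65.4), 'F jig', array([-6.2, -0.5,  4.5]))
time: 5.82
tcp_pos: [0.4879, 0.0368, 0.0652]
eef_rot: [3.141, 0.004, 0.189]
ft_force: [-10.5, -3.6, 4.8]
width: -0.0001
('t 5.83', 'ab mm', array([-35.6,   0.8]), 'z', np.float64(65.2), 'F jig', array([-11. ,  -1.5,   4.8]))
```

View pics/w3.png

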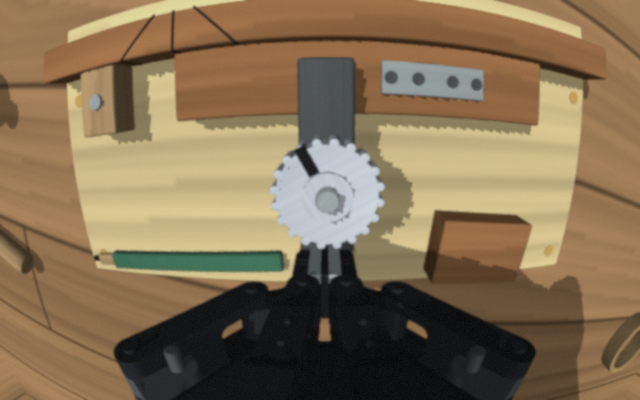

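The wrist view shows the nut at (327,195) px with its mark moved to (306,160). It has turned about 28° anticlockwise for 12 mm of travel, so it rolls without slip. I'll continue round the near-right corner.

```bash
python3 -m handwheel '[[-0.002,0.029,0,0,0,0,0],[-0.0015,0.03,0,0,0,0,0],[0.0075,0.043,0,0,0,0,0],[0,0,0,0,0,0,0]]'; python3 -c "from h import *
print(loc())"
python3 -m handwheel '[[0.0245,0.0365,0,0,0,0,0],[0.0,0.0,0,0,0,0,0]]'; python3 -c "from h import *
print(loc());snap('wrist','w4.png')"
```

```text
time: 6.38
tcp_pos: [0.4951, 0.0172, 0.0658]
eef_rot: [3.141, -0.001, 0.188]
ft_force: [-0.1, -2.3, 0.6]
width: -0.0002
('t 6.38', 'ab mm', array([-32.3, -19.9]), 'z', np.float64(65.8), 'F jig', array([-0.6, -2.3,  0.6]))
time: 6.62
tcp_pos: [0.5013, 0.0113, 0.0658]
eef_rot: [-3.142, -0.0, 0.189]
ft_force: [-0.0, 0.7, 0.1]
width: 0.0004
('t 6.62', 'ab mm', array([-27.4, -26.8]), 'z', np.float64(65.8), 'F jig', array([0.1, 0.7, 0.1]))
```

View pics/w4.png

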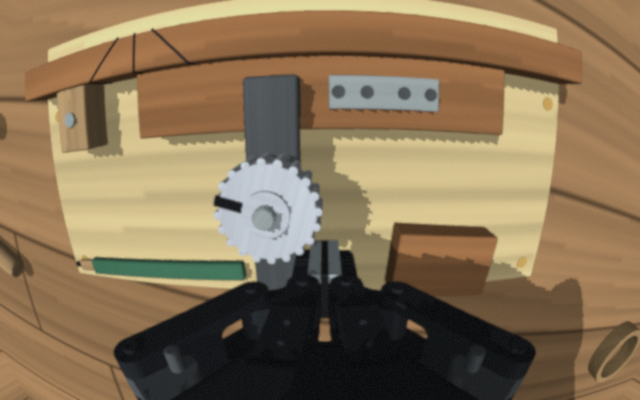

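```bash
python3 -m handwheel '[[0.0,-0.02,0,0,0,0,0],[0,0,0,0,0,0,0]]'; python3 -c "from h import *
print(loc())"
python3 -m handwheel '[[0.0365,0.0245,0,0,0,0,0],[0.043,0.0085,0,0,0,0,0]]'; python3 -c "from h import *
print(loc())"
python3 -m handwheel '[[0.04,0,0,0,0,0,0],[0.0,0.0,0,0,0,0,0]]'; python3 -c "from h import *
print(loc());snap('wrist','w5.png')"
```

```text
time: 6.92
tcp_pos: [0.4995, 0.0159, 0.0657]
eef_rot: [3.142, 0.001, 0.19]
ft_force: [-2.3, -0.6, 1.0]
width: 0.0002
('t 6.92', 'ab mm', array([-28.3, -22.1]), 'z', np.float64(65.7), 'F jig', array([-2.4, -0.1,  1. ]))
time: 7.18
tcp_pos: [0.5134, 0.008, 0.0649]
eef_rot: [3.137, 0.008, 0.187]
ft_force: [-18.0, -33.7, 16.2]
width: 0.0004
('t 7.17', 'ab mm', array([-16.2, -32.5]), 'z', np.float64(64.9), 'F jig', array([-24.2, -29.6,  16.2]))
time: 7.42
tcp_pos: [0.5244, 0.0066, 0.0655]
eef_rot: [3.135, 0.003, 0.184]
ft_force: [0.5, -40.3, 4.7]
width: -0.0
('t 7.42', 'ab mm', array([ -5.7, -35.9]), 'z', np.float64(65.5), 'F jig', array([ -7.4, -39.6,   4.7]))
```

View pics/w5.png

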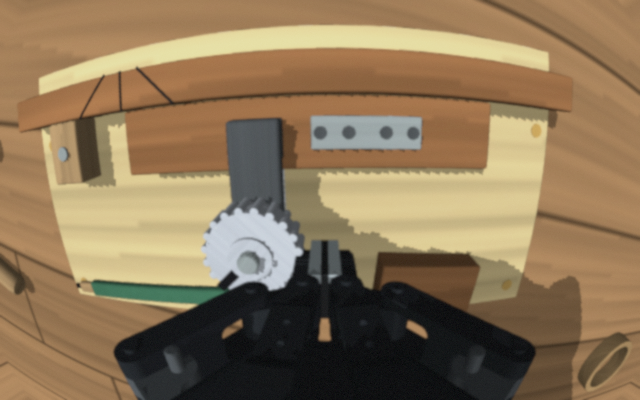

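The nut's mark is now at about 140° (230,280 px), which fits rolling without slip. The fingertip behaves like a disc of about 10.5 mm radius. I'll continue on a 34 mm commanded circle, lighter than the 40 N just seen.

```bash
python3 -m handwheel '[[0.015,0.0225,0,0,0,0,0],[0.044,-0.006,0,0,0,0,0],[0.041,-0.017,0,0,0,0,0]]'; python3 -c "from h import *
print(loc())"
python3 -m handwheel '[[0.035,-0.027,0,0,0,0,0],[0.027,-0.035,0,0,0,0,0]]'; python3 -c "from h import *
print(loc());snap('wrist','w6.png');snap('scene','s6.png')"
```

```text
time: 7.85
tcp_pos: [0.5461, 0.013, 0.0661]
eef_rot: [3.137, -0.002, 0.186]
ft_force: [13.1, -20.6, -3.3]
width: -0.0
('t 7.85', 'ab mm', array([ 16.9, -33.9]), 'z', np.float64(66.1), 'F jig', array([  8.8, -22.7,  -3.3]))
time: 8.1
tcp_pos: [0.5567, 0.0311, 0.0665]
eef_rot: [3.14, -0.004, 0.188]
ft_force: [8.0, -5.4, 1.1]
width: -0.0001
('t 8.10', 'ab mm', array([ 30.8, -18.2]), 'z', np.float64(66.5), 'F jig', array([ 6.8, -6.9,  1.1]))
```

View pics/w6.png

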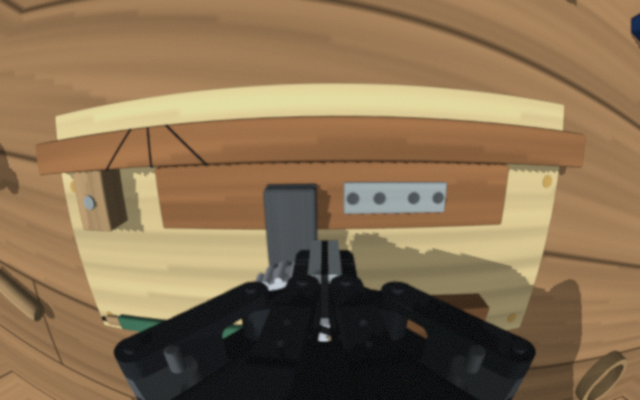

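View pics/s6.png

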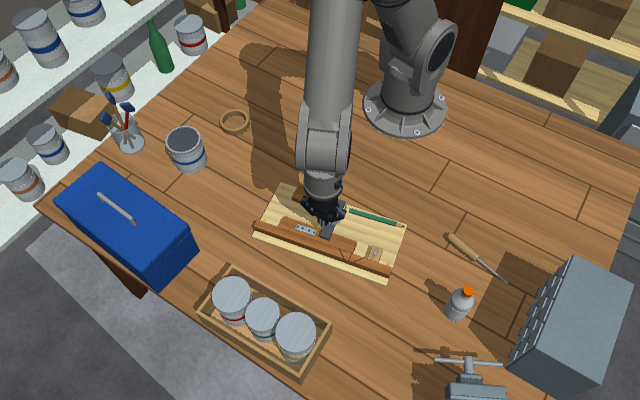

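```bash
python3 -m handwheel '[[0.017,-0.041,0,0,0,0,0],[0.006,-0.044,0,0,0,0,0],[-0.006,-0.044,0,0,0,0,0]]'; python3 -c "from h import *
print(loc())"
python3 -m handwheel '[[-0.017,-0.041,0,0,0,0,0],[-0.027,-0.035,0,0,0,0,0],[-0.035,-0.027,0,0,0,0,0]]'; python3 -c "from h import *
print(loc())"
python3 -m handwheel '[[-0.041,-0.017,0,0,0,0,0],[-0.044,-0.006,0,0,0,0,0],[-0.044,0.006,0,0,0,0,0]]'; python3 -c "from h import *
print(loc());snap('wrist','w7.png')"
```

```text
time: 8.57
tcp_pos: [0.5553, 0.0591, 0.0668]
eef_rot: [-3.141, -0.005, 0.19]
ft_force: [7.2, 1.3, 1.8]
width: -0.0003
('t 8.57', 'ab mm', array([34.8,  9.5]), 'z', np.float64(66.8), 'F jig', array([ 7.3, -0.1,  1.8]))
time: 8.95
tcp_pos: [0.5352, 0.0776, 0.0667]
eef_rot: [-3.14, -0.005, 0.191]
ft_force: [7.2, 8.0, 1.4]
width: -0.0002
('t 8.95', 'ab mm', array([18.6, 31.6]), 'z', np.float64(66.7), 'F jig', array([8.6, 6.4, 1.4]))
time: 9.32
tcp_pos: [0.5078, 0.077, 0.0664]
eef_rot: [-3.139, -0.003, 0.192]
ft_force: [-2.1, 14.3, 2.4]
width: 0.0
('t 9.32', 'ab mm', array([-8.4, 36.3]), 'z', np.float64(66.4), 'F jig', array([ 0.7, 14.5,  2.4]))
```

View pics/w7.png

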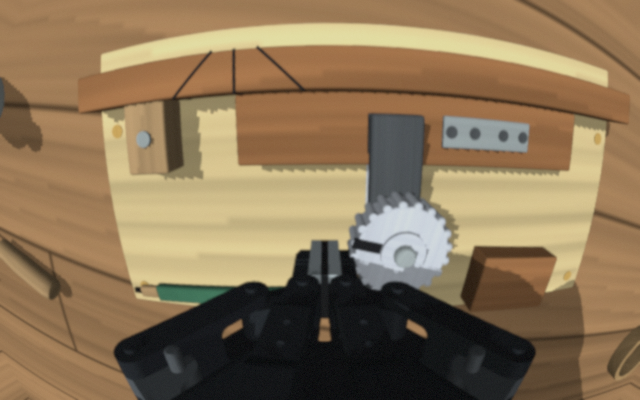

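```bash
cat >> h.py <<'E'
def ang(d,u,v,z):
    p=atz(d,u,v,z,True)[:2]-N; return np.degrees(np.arctan2(p[1],p[0])-Y)%360, np.hypot(*p)*1e3
E
python3 - <<'E'
from h import *
d=arm.get_image('wrist'); im=d['image']; z=.073
print(proj(d,[*N,z],True),proj(d,[*N,.078],True))
for a in [(356,243),(383,249),(369,246)]: print(ang(d,*a,z))
print(loc())
E
```

```text
(np.float64(401.70496759327204), np.float64(250.55907551612754)) (np.float64(404.13384617247266), np.float64(255.30784636818262))
(np.float64(78.78448715929565), np.float64(22.333204584208644))
(np.float64(83.36781201980368), np.float64(9.176042887273162))
(np.float64(80.18488487606399), np.float64(16.048446072929153))
('t 9.43', 'ab mm', array([-9.6, 36.1]), 'z', np.float64(66.2), 'F jig', array([-2.6, 15.1,  4.9]))
```

The mark is at 80° on its second turn, so the nut is at about 440°, or 1.22 turns. The rail hasn't moved. I'll do another full circuit.

```bash
python3 -m handwheel '[[-0.041,0.017,0,0,0,0,0],[-0.035,0.027,0,0,0,0,0],[-0.027,0.035,0,0,0,0,0],[-0.017,0.041,0,0,0,0,0],[-0.006,0.044,0,0,0,0,0]]'; python3 -c "from h import *
print(loc());d=snap('wrist','w8.png');print(proj(d,[*N,.073],True),proj(d,[*N,.08],True))"
```

```text
time: 10.05
tcp_pos: [0.4877, 0.0366, 0.0656]
eef_rot: [-3.141, 0.002, 0.19]
ft_force: [-4.5, 1.4, 2.0]
width: 0.0
('t 10.05', 'ab mm', array([-35.9,   0.5]), 'z', np.float64(65.6), 'F jig', array([-4.2,  2.3,  2. ]))
(np.float64(325.9441935747666), np.float64(197.7154089610376)) (np.float64(326.02726778346994), np.float64(202.55950984067184))
```

View pics/w8.png

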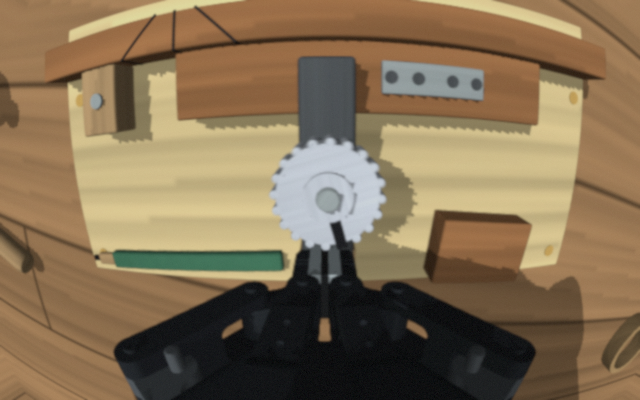

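The mark is at about 198° (339,235 px), so the nut is at about 558°. About one more circuit remains.

```bash
python3 -m handwheel '[[0.006,0.044,0,0,0,0,0],[0.017,0.041,0,0,0,0,0],[0.027,0.035,0,0,0,0,0],[0.035,0.027,0,0,0,0,0],[0.041,0.017,0,0,0,0,0]]'; python3 -c "from h import *
print(loc());d=snap('wrist','w9.png');print(proj(d,[*N,.074],True))"
```

```text
time: 10.72
tcp_pos: [0.5179, 0.0054, 0.0651]
eef_rot: [3.138, 0.005, 0.187]
ft_force: [-7.6, -20.5, 5.8]
width: -0.0003
('t 10.72', 'ab mm', array([-12.3, -35.9]), 'z', np.float64(65.1), 'F jig', array([-11.5, -18.6,   5.8]))
(np.float64(247.0051984336231), np.float64(248.5829235301234))
```

View pics/w9.png

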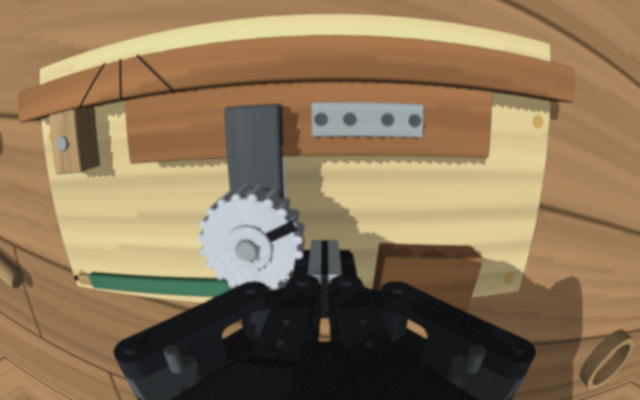

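The mark is at about 292° (282,231 px), so the nut is at about 652°. I'll continue round the far side.

```bash
L='from h import *
print(loc())'
python3 -m handwheel '[[0.044,0.006,0,0,0,0,0],[0.044,-0.006,0,0,0,0,0],[0.041,-0.017,0,0,0,0,0],[0.035,-0.027,0,0,0,0,0],[0.027,-0.035,0,0,0,0,0]]'; python3 -c "$L"
python3 -m handwheel '[[0.017,-0.041,0,0,0,0,0],[0.006,-0.044,0,0,0,0,0],[-0.006,-0.044,0,0,0,0,0],[-0.017,-0.041,0,0,0,0,0],[-0.027,-0.035,0,0,0,0,0]]'; python3 -c "$L"
python3 -m handwheel '[[-0.035,-0.027,0,0,0,0,0],[-0.041,-0.017,0,0,0,0,0],[-0.044,-0.006,0,0,0,0,0],[-0.044,0.006,0,0,0,0,0]]'; python3 -c "$L
d=snap('wrist','w10.png');print(proj(d,[*N,.075],True))"
```

```text
time: 11.4
tcp_pos: [0.5567, 0.0307, 0.0664]
eef_rot: [3.14, -0.004, 0.188]
ft_force: [6.7, -4.6, 1.0]
width: -0.0
('t 11.40', 'ab mm', array([ 30.7, -18.6]), 'z', np.float64(66.4), 'F jig', array([ 5.7, -5.8,  1. ]))
time: 12.02
tcp_pos: [0.5437, 0.0726, 0.0667]
eef_rot: [-3.14, -0.005, 0.19]
ft_force: [8.7, 5.1, -0.3]
width: -0.0005
('t 12.03', 'ab mm', array([26., 25.]), 'z', np.float64(66.7), 'F jig', array([ 9.5,  3.4, -0.3]))
time: 12.52
tcp_pos: [0.5084, 0.0774, 0.0666]
eef_rot: [-3.138, -0.004, 0.192]
ft_force: [-2.8, 19.3, 6.0]
width: 0.0
('t 12.53', 'ab mm', array([-7.7, 36.6]), 'z', np.float64(66.6), 'F jig', array([ 1. , 19.5,  6. ]))
(np.float64(402.96925304136204), np.float64(255.96837449387118))
```

View pics/w10.png

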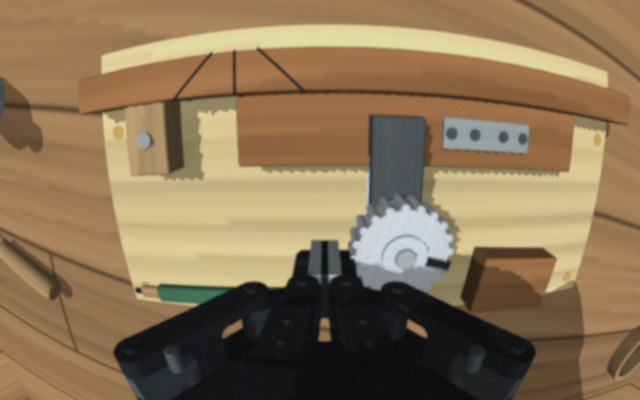

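The mark is at about 257° (440,264 px), so the nut is at about 975°. The same five rows gave about 118° last time.

```bash
python3 -m handwheel '[[-0.041,0.017,0,0,0,0,0],[-0.035,0.027,0,0,0,0,0],[-0.027,0.035,0,0,0,0,0],[-0.017,0.041,0,0,0,0,0],[-0.003,0.025,0,0,0,0,0]]'; python3 -c "from h import *
print(loc())"
python3 -m handwheel '[[-0.1,0.0,0,0,0,0,0],[-0.1,0,0,0,0,0,0],[0,0,0,0,0,0,0],[0,0,0,0,0,0,0]]'; python3 -c "from h import *
print(loc());d=snap('wrist','w11.png');print(proj(d,[*N,.0755],True))
for o in arm.outline_of('wrist','nut'): print(o['conf'],o['rect'])
for u in range(320,345,6): print(ang(d,u,100,.0755))"
```

```text
time: 13.2
tcp_pos: [0.4875, 0.04, 0.0655]
eef_rot: [3.142, 0.002, 0.189]
ft_force: [-9.0, 1.9, 3.7]
width: -0.0003
('t 13.20', 'ab mm', array([-35.4,   3.9]), 'z', np.float64(65.5), 'F jig', array([-8.4,  3.6,  3.7]))
time: 13.7
tcp_pos: [0.4504, 0.033, 0.066]
eef_rot: [-3.142, -0.001, 0.189]
ft_force: [0.3, -0.5, -0.1]
width: 0.0001
('t 13.70', 'ab mm', array([-73.2,   4.3]), 'z', np.float64(66.0), 'F jig', array([ 0.2, -0.5, -0.1]))
(np.float64(334.90725047544396), np.float64(109.85425355306025))
0.83 [337.6, 109.2, 121.6, 124.2]
(np.float64(55.90403136894949), np.float64(7.188867431626995))
(np.float64(41.51287684429789), np.float64(5.361415421118861))
(np.float64(16.048675683652707), np.float64(4.171899222380873))
(np.float64(342.7145982777481), np.float64(4.203732662053836))
(np.float64(317.77876057303155), np.float64(5.439689921219076))
```

View pics/w11.png

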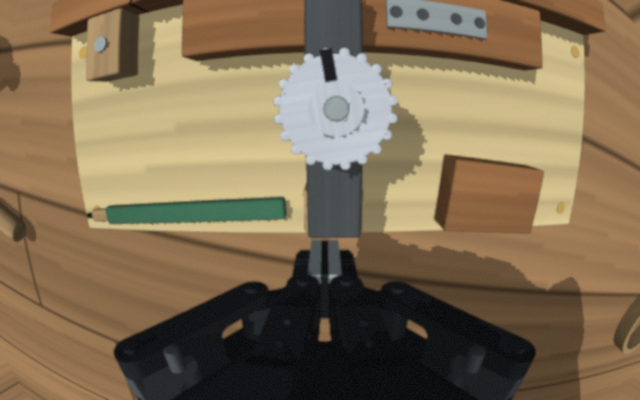

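The mark is at (328,65) px, about +10°, so the nut is at about 1090°, or 3.03 turns. The finger is free of it. I'll lift and go over to the tail end of the rail.

```bash
python3 -m handwheel '[[0,0,-0.26,0,0,0,0],[0,0,-0.26,0,0,0,0],[0.19,0.3,0,0,0,0,0],[0.19,0.3,0,0,0,0,0],[0.19,0.3,0,0,0,0,0]]'
python3 -m handwheel '[[0,0,0,0,0,0,0],[0,0,0,0,0,0,0],[0,0,0,0,0,0,0]]'
python3 -c "
from h import *
print(loc());d=snap('wrist','w12.png')
for o in arm.outline_of('wrist','rail_tail')[:2]:
    m=o['pixels'].astype(np.uint8);c=max(cv2.findContours(m,0,2)[0],key=cv2.contourArea);print(o['conf'],o['rect'],cv2.boxPoints(cv2.minAreaRect(c)))
np.save('T12.npy',d['T'])"
```

```text
time: 14.42
tcp_pos: [0.5795, -0.1053, 0.1701]
eef_rot: [3.141, -0.001, 0.19]
ft_force: [0.2, 1.0, 0.2]
width: -0.0001
time: 14.8
tcp_pos: [0.5773, -0.1025, 0.1698]
eef_rot: [-3.141, 0.0, 0.191]
ft_force: [0.1, -0.5, -1.0]
width: -0.0003
('t 14.80', 'ab mm', array([  25.1, -153.3]), 'z', np.float64(169.8), 'F jig', array([ 0. , -0.5, -1. ]))
0.79 [204.7, 160.4, 203.8, 48.9] [[100.29851 142.40874]
 [303.88562 132.62093]
 [306.12067 179.10963]
 [102.53354 188.89745]]
```

View pics/w12.png

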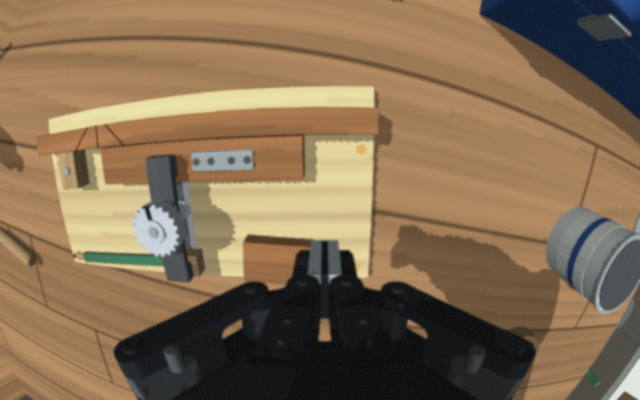

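Run:
```python
from h import *
d=arm.get_image('wrist')
c,k=np.cos(Y),np.sin(Y)
def L(p): q=p[:2]-N; return np.round([1e3*(c*q[0]+k*q[1]),1e3*(-k*q[0]+c*q[1])],1)
for n,u,v,z in [('tail far top',303.5,136,.034),('tail near top',305,179,.034),('head near top',105,184,.034),('head far',103,150,.034),('base right front',369,277,.012),('fence end near top',378,133,.038),('stop right near top',88,188,.036),('offcut far right top',308,240,.034)]:
    print(n,L(atz(d,u,v,z,True)))
dt=arm.get_image('top'); print(loc(),abs(d['T']-np.load('T12.npy')).max())
o=arm.outline_of('top','rail_tail')
print([(x['conf'],x['rect']) for x in o])
im=dt['image'][130:270,200:400]; cv2.imwrite('pics/topz2.png',cv2.resize(im,None,fx=4,fy=4,interpolation=cv2.INTER_CUBIC)[:,:,::-1])
```

```text
tail far top [  75.4 -135.2]
tail near top [  36.7 -135.9]
head near top [35.8 85.2]
head far [73.  81.3]
base right front [ -78.5 -202. ]
fence end near top [  78.6 -200. ]
stop right near top [ 32.4 112.1]
offcut far right top [ -23.1 -137.4]
('t 15.00', 'ab mm', array([  25.2, -153.9]), 'z', np.float64(170.0), 'F jig', array([ 0.2, -0.3, -0.1])) 0.0003397224207923877
[(0.83, [310.1, 184.2, 81.5, 27.0])]
```

View pics/topz2.png

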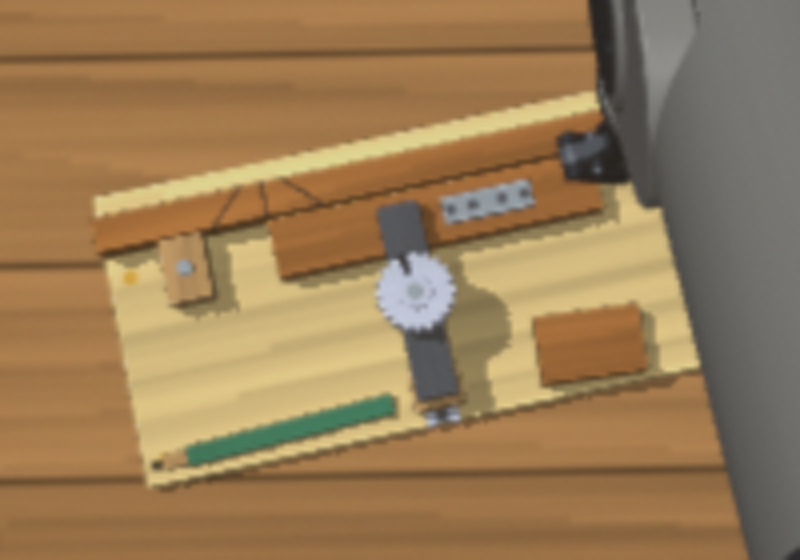

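The tail end face is at b = −135.5 mm relative to the nut and centred at a ≈ 56. The free strip behind it runs to −200. I'll descend behind the tail.

```bash
python3 -m handwheel '[[0.145,0.07,0,0,0,0,0],[0,0,0.22,0,0,0,0],[0,0,0.22,0,0,0,0],[0,0,0.22,0,0,0,0],[0,0,0.05,0,0,0,0]]'
python3 -m handwheel '[[0,0,0,0,0,0,0],[0,0,0,0,0,0,0]]'
python3 -c "
from h import *
print(loc());d=snap('wrist','w13.png');snap('scene','s13.png')"
```

```text
time: 15.68
tcp_pos: [0.6071, -0.1114, 0.0254]
eef_rot: [-3.14, 0.004, 0.19]
ft_force: [-0.2, -0.1, 0.4]
width: -0.0
time: 15.92
tcp_pos: [0.6099, -0.1119, 0.0296]
eef_rot: [3.141, -0.002, 0.19]
ft_force: [0.4, 0.4, 0.1]
width: -0.0002
('t 15.93', 'ab mm', array([  55.2, -168.8]), 'z', np.float64(29.6), 'F jig', array([0.5, 0.3, 0.1]))
```

View pics/w13.png

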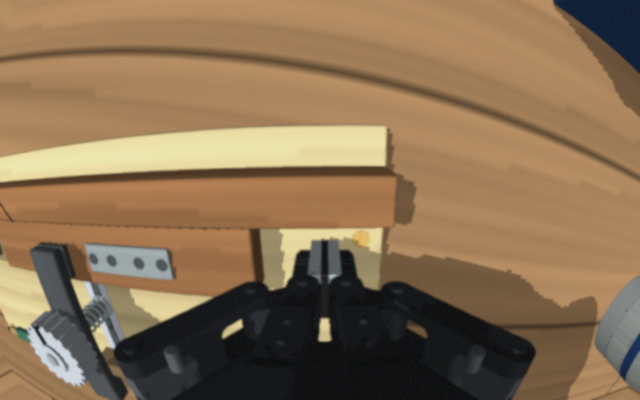

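The finger is down behind the tail, at (325,255) px against the tail edge at (255,265). Now lower it a little and push in small steps.

```bash
L='from h import *
print(loc())'
python3 -m handwheel '[[0,-0.05,0.022,0,0,0,0],[0,-0.05,0,0,0,0,0],[0,-0.03,0,0,0,0,0],[0,-0.03,0,0,0,0,0]]'; python3 -c "$L"
python3 -m handwheel '[[0,-0.03,0,0,0,0,0],[0,-0.03,0,0,0,0,0],[0,-0.03,0,0,0,0,0],[0,-0.03,0,0,0,0,0]]'; python3 -c "$L
snap('wrist','w14.png')"
```

```text
time: 16.52
tcp_pos: [0.6026, -0.0799, 0.0234]
eef_rot: [3.142, 0.0, 0.19]
ft_force: [0.4, -1.2, -0.2]
width: -0.0003
('t 16.52', 'ab mm', array([  54.3, -136. ]), 'z', np.float64(23.4), 'F jig', array([ 0.1, -1.2, -0.2]))
time: 17.02
tcp_pos: [0.5981, -0.0565, 0.0234]
eef_rot: [3.142, -0.0, 0.19]
ft_force: [-0.6, -1.2, 0.6]
width: -0.0
('t 17.02', 'ab mm', array([  54.4, -112.2]), 'z', np.float64(23.4), 'F jig', array([-0.9, -1.1,  0.6]))
```

View pics/w14.png

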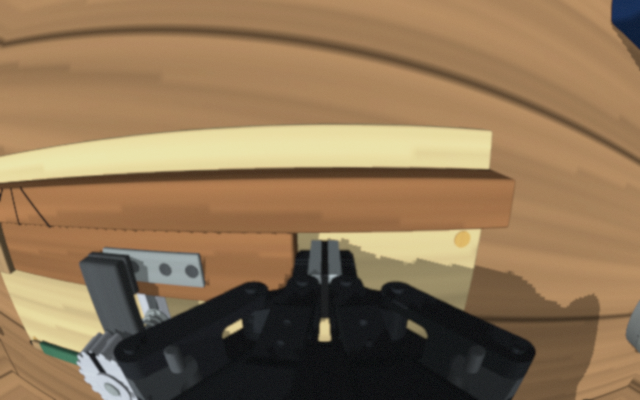

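The rail is sliding and the plate is passing under the toe at (120,260) px. I'll push on gently until it butts.

```bash
L='from h import *
print(loc())'
python3 -m handwheel '[[0,-0.02,0,0,0,0,0],[0,-0.02,0,0,0,0,0],[0,0,0,0,0,0,0]]'; python3 -c "$L"
python3 -m handwheel '[[0,-0.015,0,0,0,0,0],[0,0,0,0,0,0,0]]'; python3 -c "$L"
python3 -m handwheel '[[0,-0.01,0,0,0,0,0],[0,0,0,0,0,0,0]]'; python3 -c "$L"
```

```text
time: 17.45
tcp_pos: [0.5967, -0.0488, 0.0233]
eef_rot: [-3.142, -0.0, 0.19]
ft_force: [0.8, 0.5, -0.3]
width: 0.0002
('t 17.45', 'ab mm', array([  54.5, -104.4]), 'z', np.float64(23.3), 'F jig', array([ 0.8,  0.3, -0.3]))
time: 17.7
tcp_pos: [0.5965, -0.0484, 0.0235]
eef_rot: [3.139, -0.0, 0.188]
ft_force: [3.2, -12.1, -1.1]
width: 0.0001
('t 17.70', 'ab mm', array([  54.4, -104. ]), 'z', np.float64(23.5), 'F jig', array([  0.8, -12.5,  -1.1]))
time: 17.95
tcp_pos: [0.5965, -0.0482, 0.0236]
eef_rot: [3.138, -0.001, 0.186]
ft_force: [5.6, -21.2, -0.9]
width: -0.0005
('t 17.95', 'ab mm', array([  54.4, -103.8]), 'z', np.float64(23.6), 'F jig', array([  1.4, -21.9,  -0.9]))
```

The rail has stopped and the force is rising, so the head is against something. I'll back off, lift and look.

```bash
python3 -m handwheel '[[0,0.1,0,0,0,0,0],[0,0.1,0,0,0,0,0],[0,0,-0.3,0,0,0,0],[0,0,-0.3,0,0,0,0],[-0.25,0,-0.2,0,0,0,0]]'
python3 -m handwheel '[[-0.25,-0.2,0,0,0,0,0],[-0.1,-0.25,0,0,0,0,0],[0,-0.25,0,0,0,0,0],[0,-0.2,0,0,0,0,0],[0,0,0,0,0,0,0]]'
python3 -m handwheel '[[0,0,0,0,0,0,0],[0,0,0,0,0,0,0]]'
python3 -c "
from h import *
print(loc());d=snap('wrist','w15.png')
print(d['T'].tolist())"
```

```text
time: 18.58
tcp_pos: [0.5575, -0.0924, 0.185]
eef_rot: [-3.141, -0.004, 0.191]
ft_force: [-0.7, -0.3, 1.5]
width: -0.0004
time: 19.2
tcp_pos: [0.4538, 0.0725, 0.1828]
eef_rot: [-3.141, -0.001, 0.194]
ft_force: [-0.3, -0.5, -0.4]
width: -0.0002
time: 19.45
tcp_pos: [0.4543, 0.0691, 0.1823]
eef_rot: [-3.142, 0.0, 0.188]
ft_force: [-0.1, 1.6, 0.2]
width: -0.0
('t 19.45', 'ab mm', array([-62.4,  38.9]), 'z', np.float64(182.3), 'F jig', array([0.2, 1.6, 0.2]))
[[0.1869239437820588, 0.9411217387685489, 0.2816900993258783, 0.5263248671039833], [-0.9823743265757977, 0.17917631070160525, 0.053259104086608, 0.08312475947423031], [-0.00034889211513595275, -0.28668052340649747, 0.9580261769772613, 0.3175853326610798], [0.0, 0.0, 0.0, 1.0]]
```

View pics/w15.png

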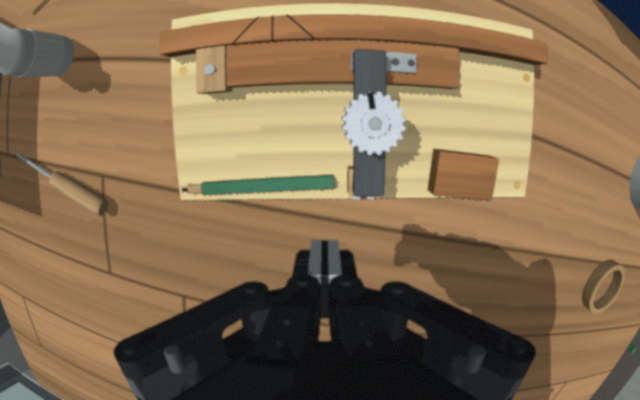

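Run:
```python
from h import *
d=arm.get_image('wrist')
im=d['image'][20:200,160:500]; cv2.imwrite('pics/w15z.png',cv2.resize(im,None,fx=2.3,fy=2.3,interpolation=cv2.INTER_CUBIC)[:,:,::-1])
c,k=np.cos(Y),np.sin(Y)
def L(p): q=p[:2]-N; return np.round([1e3*(c*q[0]+k*q[1]),1e3*(-k*q[0]+c*q[1])],1)
for n,u,v,z in [('tail far top',460,51,.034),('tail near top',460,87,.034),('stop near right top',226,92,.036),('mark',372,101,.0755),('nutc',374,124,.0755)]: print(n,L(atz(d,u,v,z,True)))
```

```text
tail far top [ 73.5 -91.4]
tail near top [ 37.6 -91.2]
stop near right top [ 30.8 129.4]
mark [17.9  1.9]
nutc [-0.2  0.1]
```

View pics/w15z.png

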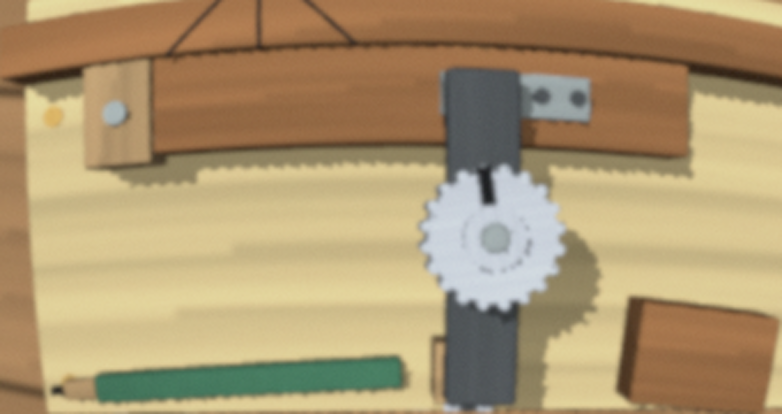

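The rail's head is tight against the stop at (152,105) px. The tail-to-stop distance measures 220.6 mm, the rail lies along the fence, and the nut mark is at about +6°. The bystanders are in place, so I'm handing in.

```bash
python3 -c "
from h import *
print(loc()); print(arm.hand_in())"
```

```text
('t 19.55', 'ab mm', array([-62.4,  39.2]), 'z', np.float64(182.3), 'F jig', array([-0.4, -0.3, -0.5]))
the job is handed in; nothing more can be done
None
```

The job is handed in: the nut is backed off about three turns and the rail is butted against the length stop. The run took 19.6 s of the 70 s allowed; `arm.hand_in()` gives no verdict.

- **Nut:** I rolled the closed fingertip anticlockwise round the rim for a little over two circuits. The nut stands at about 3.02 turns (mark about 6° past three full turns). I counted the turns by following the index mark. The nut was hidden while the finger was on its far side, so those stretches were inferred from the rolling ratio, which fitted each time the mark came back into view.
- **Rail:** I pushed it about 44 mm by its tail. The plate passed under the bar, and the rail then stopped, with the force rising to about 22 N.
- **Last checks:** The tail-to-stop distance measured 220.6 mm against the 220 mm rail, and the picture shows the head against the stop and the rail along the fence. The pencil and offcut on the board looked undisturbed, and the robot was clear of everything.
- **What disagreed:**
    - My first fingertip-size guess was off. One corner lost contact briefly and the next press reached about 40 N on the fingertip, so I went on with a lighter circle. The 40 N limit is for the arm and gripper body; the wrist limit is 120 N.
    - An early reading of the board corners was a few millimetres off because the arm was still settling. I measured the tail again before pushing.

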